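# Lock a painted tile into the decorating stand

### The arm

A 6-joint arm with a two-finger parallel gripper is mounted at the origin on the work surface. World frame = base frame: x ahead of the robot, y to its left, z up, the work surface at z = 0. Lengths are in m, angles in rad, forces in N, time in s.
With the tool pointing down it reaches from about 0.35 to 0.975 m from the base axis. Payload 4.9 kg.
Tool frame: the origin (TCP) lies at the very end of the fingers, on their centre line; the grasp point (between the pads) lies 19 mm behind it; z points along the fingers, y is the line along which they close (so a half turn about z gives the same grasp; the last joint's range is limited). The gripper opens to 85 mm and grips with 20 to 120 N. Pads are 22 mm wide; open, the fingers measure 114 mm over their backs; the gripper's body (76 mm by 85 mm) begins 54 mm behind the grasp point. The pads swing forward as they close: fully open they stand 13 mm farther back than shut.
Start: joints at [-1.329, 0.053, 1.613, -0, 1.476, -0.119], TCP at [0.221, -0.585, 0.231] pointing down, gripper open.
Joint ranges: [-3.01, 3.01], [-1.01, 2.22], [0.06, 2.58], [-1.02, 4.17], [0.09, 2.62], [-3.14, 3.14]. Speed limits (rad/s): [2.57, 2.57, 3.14, 3.14, 3.14, 3.14].

### API

Orientations are given as a rotation vector (axis times angle).
In Python, from station import ctrl gives the robot as it stands.
- The arm moves only by the tool jog_arm, never from a script. Its argument "plan" is a list of rows, each a list of 7 numbers: the shift along the tool's x, y, z in units of 0.02 m (1.0 is 0.02 m), then the turn, a rotation vector about the tool's x, y, z in units of 45 degrees (1.0 is 45 degrees), then the opening, from -1 (shut) to 1 (fully open). A call has 1 to 8 rows; each row shifts and turns the commanded pose from where the row before left it, along the tool's axes as they then stand; what a row does not reach is not made up. A row lasts 1/10 s, in which the tool goes at most 50 mm and 8.59 degrees, less where a joint would pass 70% of its speed; a pose out of reach is approached as far as the arm can. A call with a number of a shift or a turn outside -1 to 1 is refused whole. A call with a gripper value outside its range is refused whole. The fingers move at their own pace and stop on an object; "grip_force" is the grip in N (left out, the last holds). Time passes only in rows, so rows that do not move let the fingers close. It gives the time, the measured TCP pose, the force, the opening and the grip force at its end, in the units of the state.
- ctrl.get_obs(): the state, without advancing time (a new reading comes with each control period).
- ctrl.get_image(name): name is "side" or "top"; returns (picture, depth): 384x512x3 uint8, red, green, blue; 384x512 float32, m along the optical axis (not along the pixel's ray), 0 where there is no reading.
- ctrl.camera_info(name): a dict with "camera_matrix" (3x3 intrinsics, pixels), "k1" (the pictures are not rectified: a ray, as slopes to the right and down, at radius r is drawn at 1 + k1 r^2 times it, then the intrinsics apply), "rvec" (rotation vector, rad) and "tvec" (3), from world to camera coordinates, as OpenCV has them. Camera axes: x right, y down, z forward; pixel columns grow to the right and rows downward; lengths in m; the calibration is good to about 2 mm. A picture is of the moment at which its call begins. camera_info takes no time and is no camera call.
- ctrl.finish_job(): hands the job in; it is judged then, once.
The state is a dict: "t": time; "q": joint angles; "dq": joint speeds; "effort": joint torques, N m; "tool_pos": TCP position; "tool_rot": TCP orientation; "contact_force": force on the tool from outside, world axes, zero at the start; "wrist_torque": the same for the moment, N m; "opening": finger opening in m; "grip_force": force on a finger pad.
Only numpy, scipy, OpenCV 4.12 (cv2) and the standard library are available. Lean on these libraries where they do the work, as an engineer would, in place of code of your own. Each camera call takes 0.05 s, during which the arm holds its last target. There are 200 camera calls.

### The job

Pick the white tile with the blue fish off the wooden batten and lay it, painted face up, centred and square on the cork pad of the decorating stand, without dropping it. Then turn the stand's collar by its black handle until the white line beside the handle points at the red line on the green flange, so that the two brass tabs lie over opposite corners of the tile. Leave the plain tile, cup, jar and brush alone.

Things in the scene. Friction and masses are not known exactly. Their poses are not given: they have to be found in the camera images.
- painted_tile_center (a point): Centre (half-way up) of the loose tile: white, 60 x 60 x 12 mm, about 85 g, blue fish and border on top. z up out of the painted face, x and y parallel to its sides. It starts lying on the batten, x axis along it within 0.1 rad, so its +y and -y sides overhang the batten by 8 to 12 mm and fingers can pass down beside them. It may be at either end of the batten.
- batten: Fixed wooden batten carrying the two tiles, which lie about 140 mm apart: 280 mm long (x), 40 mm wide (y), 18 mm high (z). Origin: centre of its underside.
- pad_top (a point): Centre of the top face of the square cork pad (44 x 44 mm, top 58 mm above the table) on the fixed stand. x and y parallel to the pad's sides; z up, on the collar's turning axis. A tile laid here has its centre 6 mm above this point and overhangs the pad 8 mm all round. With the collar open, the pad's +y and -y sides are free for fingers (open space down to the hub).
- stand: The bolted-down stand, origin at the centre of its underside, axes as pad_top: round green flange of radius 120 mm, 12 mm thick, with the red lock line near its rim; hub of radius 57 mm up to 32 mm above the table; pad on a 44 mm square neck up to 58 mm. The tabs' uprights (10 x 14 mm) stand at 70 mm from the axis.
- collar (a joint): Angle (rad) of the captive aluminium collar ring (outer radius 80 mm, 13 to 29 mm above the table), growing counter-clockwise seen from above; travel 0 to 1.45. Locked mark (white line at red line): 1.10; it does not stop there by itself. Starts open, 0.08 to 0.42. Friction of about 0.12 N m (1.5 N at the handle) holds it where it is left.
- collar_handle (a point): Grip point of the collar's black handle, an upright round bar 16 mm across, 29 to 85 mm above the table; the point is on the bar's axis 63 mm above the table, 90 mm from the turning axis, at (collar value - 2.12) rad from the pad's +x axis, counter-clockwise from above. Axes: pad_top's turned by the collar value. The white line is just outside the handle.
- tab_a (a point): Inner end of one brass tab of the collar (10 mm wide, 6 mm thick, 73 to 79 mm above the table; point at its underside, 37 mm from the turning axis), at (collar value - 0.315) rad from the pad's +x axis. Open, it is clear of the pad's +x side and the tile passes down between the tabs with about 4 mm to spare each side; locked, it lies 3 mm over a tile corner.
- tab_b (a point): The same for the other tab, opposite, on the pad's -x side.
- plain_tile_center (a point): Centre of a plain terracotta tile, 60 x 60 x 12 mm, on the same batten: leave alone.
- cup: Blue cup, 68 mm across, 85 mm high, origin at the centre of its underside: leave alone.
- jar: Closed glaze jar, 60 mm across, 75 mm high, origin at the centre of its underside: leave alone.
- brush: A loose brush lying along its x axis, origin at its underside: leave alone.

How it is judged:
By the outcome, as a careful person would: the job done as asked, in the order asked, and still so for the second after the job is handed in, with the robot touching nothing.
It also fails if it takes over 56 s, if anything falls off the work surface, if the arm or the gripper's body presses on something with over 40 N, if the wrist force passes 120 N, or if a joint passes its speed limit or range.

## Working session

There is one attempt and no reset: what is moved stays moved. The work goes in short steps, Python scripts to look and compute and a tool call to move; the robot and the scene stay as the last step left them, time stands still between calls to the robot, and variables do not carry over. Pictures are saved under pics/ and viewed, at most 10 in all, crops included, and the job is handed in when it is done.

Besides the shell and the picture viewer there is one more tool, called after "Call:" in YAML: its name, and indented under it one key for each argument. jog_arm: Moves the arm, as the interface text tells. Shifts and turns lie within -1 to 1; 1 stands for 0.02 m of shift or 45 degrees of turn. Its arguments: {"type":"object","properties":{"plan":{"type":"array"},"grip_force":{"type":"number"}},"required":["plan"]}

```bash
mkdir -p pics; ls; python3 - <<'E'
from station import ctrl
import cv2,numpy as np
for n in ("top","side"):
    im,d=ctrl.get_image(n); np.savez(f"pics/{n}0.npz",im=im,d=d)
    cv2.imwrite(f"pics/{n}0.png",im[:,:,::-1]); print(n,ctrl.camera_info(n))
o=ctrl.get_obs();print(o)
E
```

```text
pics
top {'camera_matrix': array([[470.6853849 ,   0.        , 252.64451167],
       [  0.        , 470.6853849 , 184.10435544],
       [  0.        ,   0.        ,   1.        ]]), 'k1': -0.11279021988610877, 'rvec': array([ 2.12264868, -2.17158003,  0.15833678]), 'tvec': array([0.02563809, 0.62008046, 1.20170943])}
side {'camera_matrix': array([[346.57174603,   0.        , 259.00687265],
       [  0.        , 346.57174603, 198.02163947],
       [  0.        ,   0.        ,   1.        ]]), 'k1': 0.011954143185758947, 'rvec': array([ 2.25306677, -0.3882936 ,  0.20364589]), 'tvec': array([-0.59956032,  0.19148616,  0.74209739])}
{'t': 0.1, 'q': array([-1.32896662e+00,  5.33106402e-02,  1.61417703e+00, -3.80526151e-05,
        1.47602227e+00, -1.18993866e-01]), 'dq': array([-0.00101924, -0.00229072, -0.00318389,  0.00047715,  0.00036734,
       -0.00088366]), 'effort': array([ 6.10721713e-05, -3.94901133e+01, -3.71364319e+01, -1.06621492e-04,
        3.87253094e-03,  2.59578918e-06]), 'tool_pos': array([ 0.22050723, -0.58418936,  0.23016155]), 'tool_rot': array([-3.08872289e+00, -5.63373364e-01,  2.44092509e-04]), 'contact_force': array([ 0.77575645, -0.00313804, -0.07409016]), 'wrist_torque': array([-0.00254518, -0.04667611,  0.01754907]), 'grip_force': 0.0, 'opening': 0.08579179225759269}
```

View pics/top0.png

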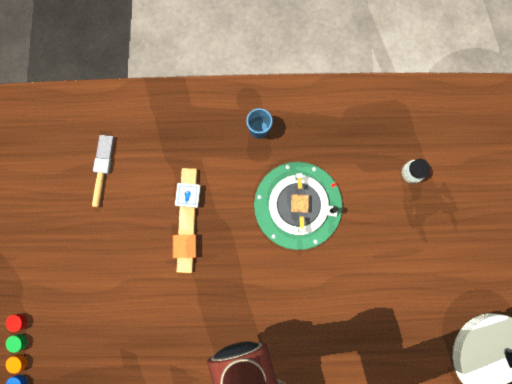

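View pics/side0.png

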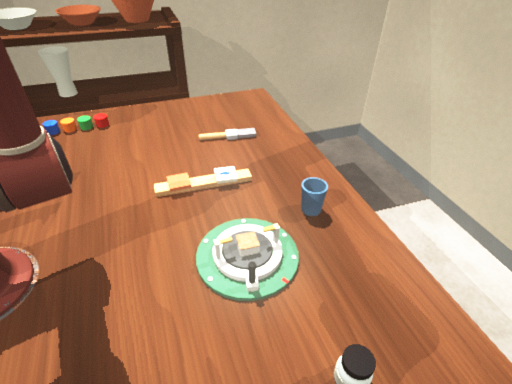

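The top view shows the fish tile at about (187,195), with the plain tile at (184,246). The stand is at (298,205), its handle at (334,211) and the red line at (335,185). The side view agrees: fish tile at (226,174), pad at (247,243), handle at (252,275).

```bash
cat > h.py <<'E'
import cv2,numpy as np
from station import ctrl
from scipy.spatial.transform import Rotation as R
def cam(n):
    c=ctrl.camera_info(n); return c["camera_matrix"],np.array([c["k1"],0,0,0,0.]),cv2.Rodrigues(c["rvec"])[0],c["tvec"]
def cast(n,px,z):
    K,D,Rm,t=cam(n); px=np.asarray(px,float).reshape(-1,1,2)
    u=cv2.undistortPoints(px,K,D).reshape(-1,2); r=np.c_[u,np.ones(len(u))]@Rm; o=-Rm.T@t
    return o+r*((z-o[2])/r[:,2])[:,None]
def proj(n,P):
    K,D,Rm,t=cam(n); return cv2.projectPoints(np.asarray(P,float).reshape(-1,3),Rm,t,K,D)[0].reshape(-1,2)
def mask(im,lo,hi,box):
    hsv=cv2.cvtColor(im,cv2.COLOR_RGB2HSV); m=cv2.inRange(hsv,lo,hi); k=np.zeros_like(m); x0,y0,x1,y1=box; k[y0:y1,x0:x1]=255; return m&k
def big(m):
    return max(cv2.findContours(m,cv2.RETR_EXTERNAL,cv2.CHAIN_APPROX_NONE)[0],key=cv2.contourArea)
def rect(n,m,z):
    P=cast(n,big(m).reshape(-1,2),z)[:,:2].astype(np.float32)*1000
    return cv2.minAreaRect(P)
E
python3 - <<'E'
from h import *
for n,bt,bp,bs in (("top",(160,170,210,215),(285,190,315,218),(240,150,350,260)),("side",(205,160,240,185),(232,230,262,256),(180,210,310,305))):
    im=np.load(f"pics/{n}0.npz")["im"]
    m=mask(im,(80,0,120),(130,255,255),bt) | mask(im,(0,0,150),(180,60,255),bt)
    c=big(m); print(n,"tile",rect(n,m,.030),len(c))
    m=mask(im,(5,90,120),(22,255,255),bp); print("pad",rect(n,m,.058))
    g=mask(im,(60,100,40),(90,255,255),bs); P=cast(n,big(g).reshape(-1,2),.012)[:,:2].astype(np.float32)*1000
    print("flange",cv2.fitEllipse(cv2.convexHull(P)))
    r=mask(im,(0,150,120),(6,255,255),bs)|mask(im,(174,150,120),(180,255,255),bs)
    r=np.argwhere(r)[:,::-1]; print("red",r.mean(0),len(r),cast(n,r.mean(0),.012)*1000)
t=np.load("pics/top0.npz")["im"];s=np.load("pics/side0.npz")["im"]
a=cv2.resize(t[150:260,160:350],None,fx=4,fy=4,interpolation=2); b=cv2.resize(s[160:300,150:310],None,fx=4,fy=4,interpolation=2)[:560,:640]
cv2.imwrite("pics/topc.png",a[:,:,::-1]);cv2.imwrite("pics/sidec.png",b[:,:,::-1])
E
```

```text
top tile ((598.4732666015625, 187.38668823242188), (62.32210159301758, 62.44532012939453), 83.08395385742188) 88
pad ((566.1297607421875, -109.52236938476562), (44.50776672363281, 46.81837844848633), 87.77799987792969)
flange ((565.736572265625, -110.16754150390625), (234.80845642089844, 235.35960388183594), 161.572998046875)
red [333.75 184.25] 16 [[ 619.88465685 -209.89777333   12.        ]]
side tile ((591.4693603515625, 187.75357055664062), (77.50577545166016, 100.50491333007812), 76.82522583007812) 91
pad ((560.2821044921875, -130.3740997314453), (2.202408790588379, 0.0), 160.86709594726562)Traceback (most recent call last):
  File "<stdin>", line 7, in <module>
  File "h.py", line 15, in big
    return max(cv2.findContours(m,cv2.RETR_EXTERNAL,cv2.CHAIN_APPROX_NONE)[0],key=cv2.contourArea)
ValueError: max() iterable argument is empty
```

```bash
python3 - <<'E'
from h import *
t=np.load("pics/top0.npz");s=np.load("pics/side0.npz")["im"];im=t["im"]
a=cv2.resize(im[150:260,160:350],None,fx=4,fy=4,interpolation=2); b=cv2.resize(s[160:300,150:310],None,fx=4,fy=4,interpolation=2)[:560,:640]
cv2.imwrite("pics/topc.png",a[:,:,::-1]);cv2.imwrite("pics/sidec.png",b[:,:,::-1])
big4=cv2.resize(im,None,fx=4,fy=4,interpolation=cv2.INTER_CUBIC)
def rr(lo,hi,box,z):
    m=0
    for l,h in zip(lo,hi): m=m|mask(big4,l,h,[4*v for v in box])
    c=big(m).reshape(-1,2); mo=cv2.moments(m,True); cen=np.array([mo["m10"],mo["m01"]])/mo["m00"]
    f=lambda p:(np.asarray(p)-1.5)/4
    P=cast("top",f(c),z)[:,:2].astype(np.float32)*1000
    return cast("top",f(cen),z)[0,:2]*1000, cv2.minAreaRect(P)
print("tile",rr([(80,0,120),(0,0,150)],[(130,255,255),(180,60,255)],(165,175,208,213),.030))
print("pad",rr([(5,90,120)],[(22,255,255)],(288,193,312,216),.058))
print("plain",rr([(5,150,150)],[(14,255,255)],(165,230,203,262),.030))
print("batten",rr([(15,60,120)],[(30,255,255)],(165,160,205,280),.018))
for nm,p,z in(("handle top?",(334,211),.085),):print(nm,cast("top",p,z))
print("d tile",(-cam("top")[2].T@cam("top")[3]))
o=ctrl.get_obs();print(R.from_rotvec(o["tool_rot"]).as_matrix().round(3))
E
```

```text
tile (array([597.5406022 , 187.88943796]), ((598.5387573242188, 187.66371154785156), (64.29989624023438, 65.14336395263672), 83.7500228881836))
pad (array([ 565.88382255, -109.82115012]), ((566.1154174804688, -110.18603515625), (46.37156295776367, 46.71656799316406), 85.63381958007812))
plain (array([458.70178839, 221.45873424]), ((459.4179382324219, 231.89501953125), (33.94180679321289, 76.592041015625), 85.97052001953125))
batten (array([507.42734176, 194.09238329]), ((480.10565185546875, 198.5894775390625), (56.553104400634766, 178.50942993164062), 88.6521224975586))
handle top? [[ 0.54061596 -0.19427736  0.085     ]]
d tile [0.44051462 0.01641932 1.27864769]
[[ 0.936  0.353 -0.   ]
 [ 0.353 -0.936  0.002]
 [ 0.    -0.002 -1.   ]]
```

View pics/topc.png

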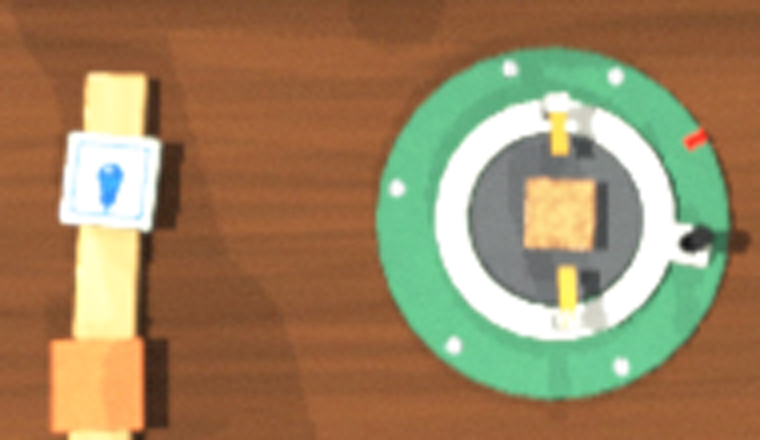

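View pics/sidec.png

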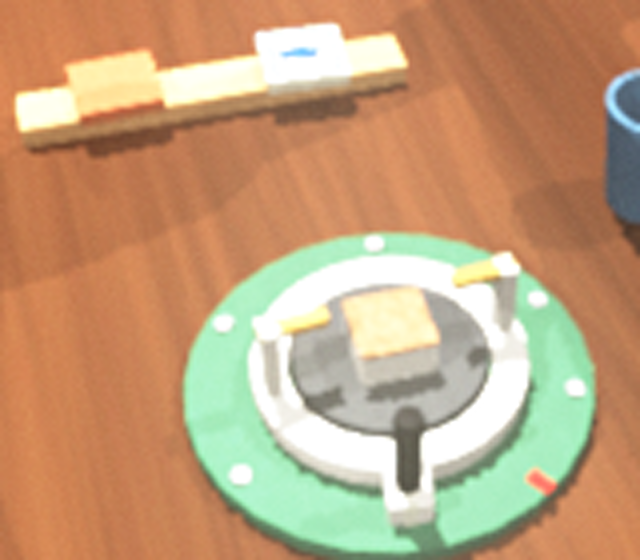

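The top crop shows the tile tilted about -6° with its corners near (68,131), (162,137), (152,231) and (59,224). The tabs are at (559,130) and (568,290), the handle top is at (692,240) and the red line is at (695,140). The side crop confirms the collar is open, with nothing lying on the pad.

```bash
python3 - <<'E'
from h import *
im=np.load("pics/top0.npz")["im"]
f=lambda x,y:(160+x/4-.375,150+y/4-.375)
y=mask(im,(20,140,120),(32,255,255),(285,170,315,240)); n,l,st,c=cv2.connectedComponentsWithStats(y)
print(st[1:,4],c[1:]); 
P=[cast("top",c[i],.079)[0,:2] for i in range(1,n) if st[i,4]>8]; print(np.round(P,4))
if len(P)==2: d=P[0]-P[1]; print("tab ang",np.arctan2(d[1],d[0]),np.mean(P,0))
for nm,pts,z in(("tile",[(68,131),(162,137),(152,231),(59,224)],.03),("pad",[(525,178),(596,178),(594,250),(524,249)],.058),("bat",[(88,73),(148,73),(136,338),(75,335)],.018),("plain",[(54,339),(144,339),(143,432),(50,431)],.03)):
    Q=cast("top",[f(*p) for p in pts],z)[:,:2]; a=Q[0]+Q[1]-Q[2]-Q[3]; b=Q[0]+Q[3]-Q[1]-Q[2]
    print(nm,Q.mean(0).round(4),"yaw",np.arctan2(a[1],a[0]).round(3),np.arctan2(-b[0],b[1]).round(3),np.hypot(*a)/2,np.hypot(*b)/2)
g=mask(im,(60,100,40),(90,255,255),(240,150,350,260)); Q=cast("top",cv2.convexHull(big(g)).reshape(-1,2),.012)[:,:2].astype(np.float32)
C=cv2.minEnclosingCircle(Q);print("flange",C)
r=cast("top",f(695,140),.012)[0,:2];d=r-[.566,-.110];print("red",np.arctan2(d[1],d[0])+1.02,np.hypot(*d))
h=cast("top",f(692,240),.085)[0,:2];d=h-[.566,-.110];print("handle",h,np.arctan2(d[1],d[0])+2.12,np.hypot(*d))
E
```

```text
[31 34] [[299.29032258 183.5483871 ]
 [301.32352941 221.79411765]]
[[ 0.6143 -0.1087]
 [ 0.5156 -0.1103]]
tab ang 0.016412818511789103 [ 0.56491786 -0.10948353]
tile [0.5978 0.1874] yaw -0.105 -0.092 0.06328037192817529 0.06310842710947881
pad [ 0.5659 -0.1097] yaw -0.057 -0.031 0.04690376848508887 0.04609303260190609
bat [0.5837 0.1881] yaw -0.051 -0.046 0.17898698413458491 0.04104466388150519
plain [0.4618 0.1964] yaw -0.033 -0.024 0.060828915947191066 0.06072271897794884
flange ((0.5655694603919983, -0.1097269207239151), 0.11853920668363571)
red -0.05948627150475194 0.11207509960753023
handle [ 0.54422113 -0.19090593] 0.2862492468660167 0.08378596444201256
```

Call:
jog_arm:
  plan:
    - [0,-1,0,0,0,0.147,1]
    - [0.1,-1,0,0,0,0.147,1]
    - [0.2,-1,0,0,0,0.147,1]
    - [0.37,-1,0,0,0,0.147,1]
    - [0.37,-1,0,0,0,0,1]
    - [0.37,-1,0,0,0,0,1]
    - [0.37,-1,0,0,0,0,1]
    - [0.37,-1,0,0,0,0,1]

```text
t: 0.9
tool_pos: [0.2568, -0.428, 0.2307]
tool_rot: [-3.137, 0.159, 0.001]
contact_force: [0.5, -0.9, -0.4]
opening: 0.085
grip_force: 0.0
```

Call:
jog_arm:
  plan:
    - [0.37,-1,0,0,0,0,1]
    - [0.37,-1,0,0,0,0,1]
    - [0.37,-1,0,0,0,0,1]
    - [0.37,-1,0,0,0,0,1]
    - [0.37,-1,0,0,0,0,1]
    - [0.37,-1,0,0,0,0,1]
    - [0.37,-1,0,0,0,0,1]
    - [0.37,-1,0,0,0,0,1]

```text
t: 1.7
tool_pos: [0.3318, -0.2748, 0.2308]
tool_rot: [-3.137, 0.159, 0.001]
contact_force: [-0.3, 0.4, 0.5]
opening: 0.0854
grip_force: 0.0
```

Call:
jog_arm:
  plan:
    - [0.37,-1,0,0,0,0,1]
    - [0.37,-1,0,0,0,0,1]
    - [0.37,-1,0,0,0,0,1]
    - [0.37,-1,0,0,0,0,1]
    - [0.37,-1,0,0,0,0,1]
    - [0.37,-1,0,0,0,0,1]
    - [0.37,-1,0,0,0,0,1]
    - [0.37,-1,0,0,0,0,1]

```text
t: 2.5
tool_pos: [0.4067, -0.1217, 0.2308]
tool_rot: [-3.137, 0.159, 0.001]
contact_force: [0.5, -0.6, -0.4]
opening: 0.0855
grip_force: 0.0
```

```bash
cat > to.py <<'E'
from h import *
import sys
def to(x,y,z,yaw):
    o=ctrl.get_obs(); M=R.from_rotvec(o["tool_rot"]).as_matrix()
    T=np.array([[np.cos(yaw),np.sin(yaw),0],[np.sin(yaw),-np.cos(yaw),0],[0,0,-1.]])
    print("t",o["t"],"pos",o["tool_pos"].round(4),"yaw",np.arctan2(M[1,0],M[0,0]).round(4),"q",o["q"].round(2),"open",round(o["opening"],4),"F",o["contact_force"].round(1))
    print("shift units",(M.T@(np.array([x,y,z])-o["tool_pos"])/.02).round(2),"turn",(R.from_matrix(M.T@T).as_rotvec()/(np.pi/4)).round(3))
    print("shift in target frame",(T.T@(np.array([x,y,z])-o["tool_pos"])/.02).round(2))
if __name__=="__main__": to(*map(float,sys.argv[1:]))
E
python3 to.py .5978 .1875 .10 -.10
```

```text
t 2.5 pos [ 0.4067 -0.1217  0.2308] yaw -0.101 q [-0.47 -0.46  2.05  0.    1.55  1.21] open 0.0855 F [ 0.5 -0.6 -0.4]
shift units [  7.95 -16.34   6.54] turn [-0.     0.001 -0.001]
shift in target frame [  7.96 -16.34   6.54]
```

Call:
jog_arm:
  plan:
    - [0.5,-1,0,0,0,0,1]
    - [0.5,-1,0,0,0,0,1]
    - [0.5,-1,0,0,0,0,1]
    - [0.5,-1,0,0,0,0,1]
    - [0.5,-1,0,0,0,0,1]
    - [0.5,-1,0,0,0,0,1]
    - [0.5,-1,0,0,0,0,1]
    - [0.5,-1,0,0,0,0,1]

```text
t: 3.3
tool_pos: [0.5025, 0.0294, 0.2307]
tool_rot: [3.138, -0.158, -0.001]
contact_force: [-0.6, -0.7, 0.1]
opening: 0.0855
grip_force: 0.0
```

Call:
jog_arm:
  plan:
    - [0.5,-1,0.8,0,0,0,1]
    - [0.5,-1,0.8,0,0,0,1]
    - [0.5,-1,0.8,0,0,0,1]
    - [0.5,-1,0.8,0,0,0,1]
    - [0.5,-1,0.8,0,0,0,1]
    - [0.5,-1,0.8,0,0,0,1]
    - [0.5,-1,0.8,0,0,0,1]
    - [0.45,-1,0.8,0,0,0,1]

```text
t: 4.1
tool_pos: [0.5972, 0.1804, 0.102]
tool_rot: [3.137, -0.159, -0.002]
contact_force: [-0.3, -1.3, 0.1]
opening: 0.0854
grip_force: 0.0
```

```bash
python3 to.py .5978 .1875 .005 -.10; python3 - <<'E'
from h import *
for n in("side","top"):
    im,_=ctrl.get_image(n); np.savez(f"pics/{n}1.npz",im=im)
a=np.load("pics/side1.npz")["im"][90:240,130:330];b=np.load("pics/top1.npz")["im"][140:290,120:260]
f=lambda i:cv2.resize(i,None,fx=2.3,fy=2.3,interpolation=2)
cv2.imwrite("pics/p1.png",np.hstack([f(a),f(b)])[:,:,::-1])
E
```

```text
t 4.1 pos [0.5972 0.1804 0.102 ] yaw -0.101 q [ 0.17  0.16  1.72 -0.    1.26  1.85] open 0.0854 F [-0.3 -1.3  0.1]
shift units [-0.   -0.36  4.85] turn [ 0.     0.001 -0.001]
shift in target frame [-0.01 -0.36  4.85]
```

View pics/p1.png

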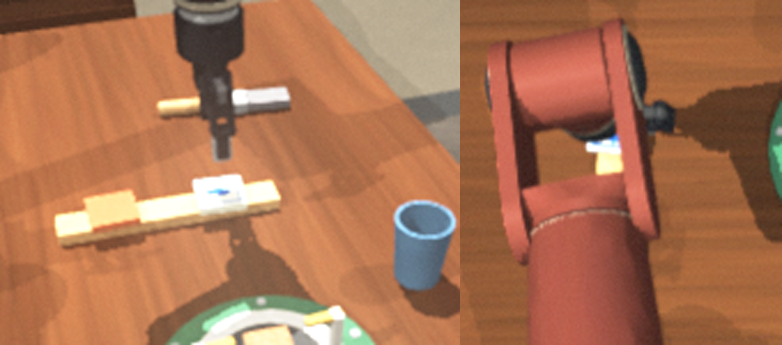

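The picture shows the open gripper upright above the fish tile, with the side-view fingertips at about (222,155) and the tile at (220,193). I'll settle first, then read the pose again.

```bash
python3 to.py .5978 .1875 .005 -.10
```

```text
t 4.2 pos [0.5957 0.181  0.0998] yaw -0.099 q [0.18 0.16 1.72 0.   1.26 1.84] open 0.0853 F [-0.6 -0.4 -0.2]
shift units [ 0.1  -0.34  4.74] turn [0.001 0.007 0.001]
shift in target frame [ 0.07 -0.34  4.74]
```

Call:
jog_arm:
  plan:
    - [0.07,-0.34,0.2,0,0,0,1]
    - [0,0,0.8,0,0,0,1]
    - [0,0,0.9,0,0,0,1]
    - [0,0,0.9,0,0,0,1]
    - [0,0,0.9,0,0,0,1]
    - [0,0,0.6,0,0,0,1]
    - [0,0,0.4,0,0,0,1]
    - [0,0,0,0,0,0,1]

```text
t: 5.0
tool_pos: [0.5983, 0.186, 0.0077]
tool_rot: [3.137, -0.159, -0.004]
contact_force: [0.1, -0.1, 0.8]
opening: 0.0855
grip_force: 0.0
```

```bash
python3 to.py .5978 .1875 .005 -.10; python3 - <<'E'
from h import *
im,_=ctrl.get_image("side")
cv2.imwrite("pics/p2.png",cv2.resize(im[130:230,150:300],None,fx=4,fy=4,interpolation=2)[:,:,::-1])
E
```

```text
t 5.0 pos [0.5983 0.186  0.0077] yaw -0.1011 q [ 0.18  0.29  1.75 -0.    1.11  1.85] open 0.0855 F [ 0.1 -0.1  0.8]
shift units [-0.03 -0.07  0.13] turn [ 0.001  0.003 -0.001]
shift in target frame [-0.03 -0.07  0.13]
```

View pics/p2.png

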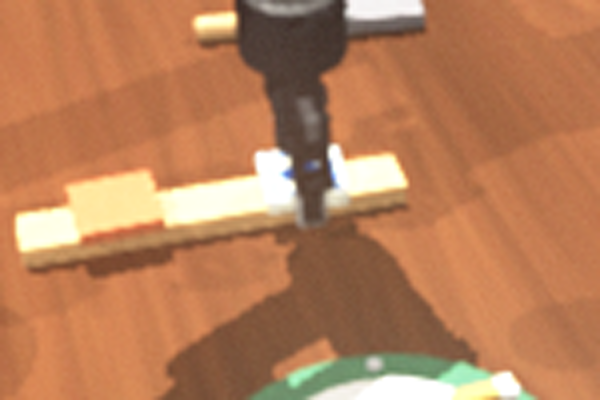

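The near finger hangs beside the tile at about x=311. The tile's front edge runs from about 260 to 348, so the finger is centred. Now I'll close.

Call:
jog_arm:
  plan:
    - [0,0,0.12,0,0,0,0.6]
    - [0,0,0,0,0,0,0]
    - [0,0,0,0,0,0,-1]
    - [0,0,0,0,0,0,-1]
    - [0,0,0,0,0,0,-1]
    - [0,0,0,0,0,0,-1]
    - [0,0,0,0,0,0,-1]
    - [0,0,0,0,0,0,-1]
  grip_force: 40

```text
t: 5.85
tool_pos: [0.6001, 0.1865, 0.008]
tool_rot: [-3.137, 0.158, -0.003]
contact_force: [0.1, 0.0, 5.7]
opening: 0.0594
grip_force: 45.0
```

Call:
jog_arm:
  plan:
    - [0,0,-0.3,0,0,0,-1]
    - [0,0,-0.6,0,0,0,-1]
    - [0,0,-0.8,0,0,0,-1]
    - [0,0,-0.8,0,0,0,-1]
    - [0,0,-0.8,0,0,0,-1]
    - [0,0,-0.8,0,0,0,-1]
    - [0,0,-0.8,0,0,0,-1]
    - [0,0,-0.8,0,0,0,-1]

```text
t: 6.65
tool_pos: [0.5993, 0.1863, 0.1226]
tool_rot: [-3.137, 0.159, -0.001]
contact_force: [-0.4, -0.2, -1.1]
opening: 0.0589
grip_force: 44.4
```

```bash
python3 to.py .5657 -.1097 .1 -.05; python3 - <<'E'
from h import *
im,_=ctrl.get_image("side"); np.savez("pics/side3.npz",im=im)
cv2.imwrite("pics/p3.png",cv2.resize(im[60:240,140:330],None,fx=3,fy=3,interpolation=2)[:,:,::-1])
E
```

```text
t 6.65 pos [0.5993 0.1863 0.1226] yaw -0.101 q [0.18 0.15 1.7  0.   1.3  1.85] open 0.0589 F [-0.4 -0.2 -1.1]
shift units [-0.18 14.9   1.13] turn [-0.    -0.001 -0.065]
shift in target frame [-0.94 14.87  1.13]
```

View pics/p3.png

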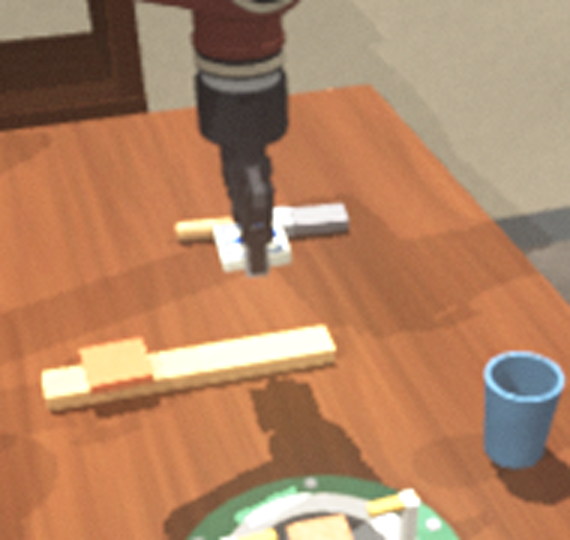

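The tile is lifted and held level, centred between the fingers at about (253,245) in the crop. Next I'll carry it to a point above the pad.

Call:
jog_arm:
  plan:
    - [0,0.3,0,0,0,-0.065,-1]
    - [-0.06,0.7,0,0,0,0,-1]
    - [-0.06,1,0,0,0,0,-1]
    - [-0.06,1,0,0,0,0,-1]
    - [-0.06,1,0,0,0,0,-1]
    - [-0.06,1,0,0,0,0,-1]
    - [-0.06,1,0,0,0,0,-1]
    - [-0.06,1,0,0,0,0,-1]

```text
t: 7.5
tool_pos: [0.5828, 0.0454, 0.1204]
tool_rot: [3.14, -0.081, -0.002]
contact_force: [0.4, -0.4, -1.0]
opening: 0.059
grip_force: 44.4
```

Call:
jog_arm:
  plan:
    - [-0.06,1,0,0,0,0,-1]
    - [-0.06,1,0,0,0,0,-1]
    - [-0.06,1,0,0,0,0,-1]
    - [-0.06,1,0,0,0,0,-1]
    - [-0.06,1,0,0,0,0,-1]
    - [-0.06,1,0,0,0,0,-1]
    - [-0.06,1,0,0,0,0,-1]
    - [-0.06,0.6,0,0,0,0,-1]

```text
t: 8.3
tool_pos: [0.5656, -0.1061, 0.1205]
tool_rot: [3.14, -0.082, -0.002]
contact_force: [0.1, 0.6, -0.7]
opening: 0.059
grip_force: 44.4
```

Call:
jog_arm:
  plan:
    - [0,0.2,0,0,0,0,-1]
    - [0,0,0,0,0,0,-1]
    - [0,0,0,0,0,0,-1]

```text
t: 8.6
tool_pos: [0.5661, -0.1079, 0.1208]
tool_rot: [-3.14, 0.078, 0.0]
contact_force: [-0.2, 0.6, -0.5]
opening: 0.059
grip_force: 44.4
```

```bash
python3 to.py .5657 -.1097 .1 -.05
```

```text
t 8.6 pos [ 0.5661 -0.1079  0.1208] yaw -0.0498 q [-0.32  0.03  1.83  0.    1.29  1.3 ] open 0.059 F [-0.2  0.6 -0.5]
shift units [-0.02  0.09  1.04] turn [-0.001  0.     0.   ]
shift in target frame [-0.02  0.09  1.04]
```

Call:
jog_arm:
  plan:
    - [0,0.09,0.6,0,0,0,-1]
    - [0,0,0.9,0,0,0,-1]
    - [0,0,0.3,0,0,0,-1]
    - [0,0,0,0,0,0,-1]
    - [0,0,0,0,0,0,-1]

```text
t: 9.1
tool_pos: [0.5662, -0.11, 0.0849]
tool_rot: [-3.141, 0.078, 0.0]
contact_force: [-0.2, 0.2, 0.3]
opening: 0.0596
grip_force: 44.4
```

```bash
python3 to.py .5657 -.1097 .048 -.05; python3 - <<'E'
from h import *
im,_=ctrl.get_image("side"); np.savez("pics/side4.npz",im=im)
o=ctrl.get_obs(); p=o["tool_pos"]; yaw=-.05; c,s=np.cos(yaw),np.sin(yaw)
for z in (.022,.010):
    print(proj("side",[[p[0]+c*a-s*b,p[1]+s*a+c*b,p[2]+z] for a,b in((.03,.03),(.03,-.03),(-.03,-.03),(-.03,.03))]).round(1).tolist())
cv2.imwrite("pics/p4.png",cv2.resize(im[170:290,190:310],None,fx=5,fy=5,interpolation=2)[:,:,::-1])
E
```

```text
t 9.1 pos [ 0.5662 -0.11    0.0849] yaw -0.0496 q [-0.32  0.07  1.85  0.    1.22  1.3 ] open 0.0596 F [-0.2  0.2  0.3]
shift units [-0.03 -0.01  1.85] turn [-0.     0.     0.001]
shift in target frame [-0.03 -0.01  1.85]
[[255.5, 213.5], [263.7, 232.1], [236.1, 238.0], [229.4, 218.7]]
[[255.4, 217.4], [263.5, 236.0], [236.3, 241.9], [229.6, 222.6]]
```

View pics/p4.png

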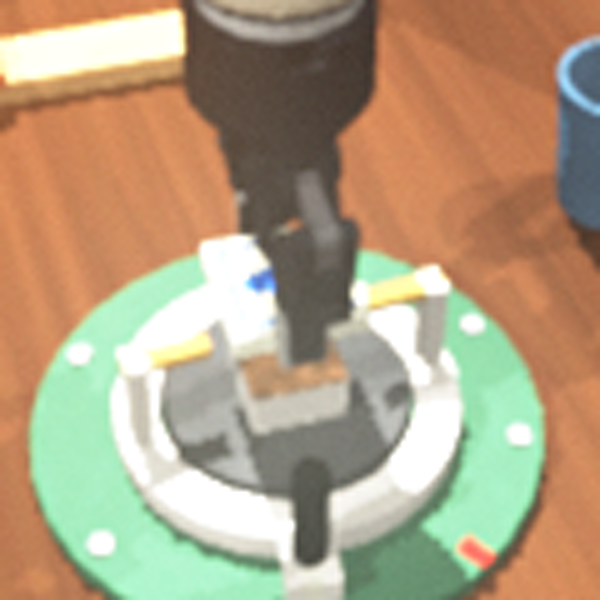

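The held tile's corners are at about (203,243), (232,348) and (368,310) in the crop. That matches the prediction, so it is centred between the tabs. Lowering.

Call:
jog_arm:
  plan:
    - [0,0,0.4,0,0,0,-1]
    - [0,0,0.5,0,0,0,-1]
    - [0,0,0.4,0,0,0,-1]
    - [0,0,0.25,0,0,0,-1]
    - [0,0,0.15,0,0,0,-1]
    - [0,0,0.05,0,0,0,-1]
    - [0,0,0,0,0,0,-1]

```text
t: 9.85
tool_pos: [0.5661, -0.1102, 0.0498]
tool_rot: [-3.141, 0.078, 0.0]
contact_force: [-0.0, 0.5, -0.7]
opening: 0.0593
grip_force: 44.4
```

```bash
python3 to.py .5657 -.1097 .048 -.05
```

```text
t 9.85 pos [ 0.5661 -0.1102  0.0498] yaw -0.05 q [-0.32  0.12  1.86 -0.    1.16  1.3 ] open 0.0593 F [-0.   0.5 -0.7]
shift units [-0.02 -0.03  0.09] turn [-0.  0.  0.]
shift in target frame [-0.02 -0.03  0.09]
```

No contact yet; creep down.

Call:
jog_arm:
  plan:
    - [0,0,0.05,0,0,0,-1]
    - [0,0,0.05,0,0,0,-1]
    - [0,0,0,0,0,0,-1]

```text
t: 10.15
tool_pos: [0.5663, -0.1103, 0.0481]
tool_rot: [3.14, -0.078, 0.001]
contact_force: [0.1, -0.1, -0.5]
opening: 0.0591
grip_force: 44.4
```

Call:
jog_arm:
  plan:
    - [0,0,0.05,0,0,0,-1]
    - [0,0,0.05,0,0,0,-1]
    - [0,0,0,0,0,0,-1]

```text
t: 10.45
tool_pos: [0.5663, -0.1103, 0.0479]
tool_rot: [-3.141, 0.078, 0.001]
contact_force: [-6.9, 1.6, 10.8]
opening: 0.0591
grip_force: 45.6
```

Call:
jog_arm:
  plan:
    - [0,0,-0.06,0,0,0,-1]
    - [0,0,0,0,0,0,0.5]
    - [0,0,0,0,0,0,0.7]
    - [0,0,0,0,0,0,0.8]
    - [0,0,0,0,0,0,0.8]
    - [0,0,0,0,0,0,0.8]
    - [0,0,0,0,0,0,0.8]

```text
t: 11.15
tool_pos: [0.5661, -0.1102, 0.047]
tool_rot: [-3.141, 0.078, 0.0]
contact_force: [-0.6, 0.6, -0.8]
opening: 0.0772
grip_force: 0.0
```

Call:
jog_arm:
  plan:
    - [0,0,-0.2,0,0,0,0.8]
    - [0,0,-0.5,0,0,0,0.8]
    - [0,0,-0.8,0,0,0,0.8]
    - [0,0,-1,0,0,0,0.8]
    - [0,0,-1,0,0,0,0.8]
    - [0,0,-1,0,0,0,0.8]
    - [0,0,-0.8,0,0,0,0.8]

```text
t: 11.85
tool_pos: [0.567, -0.1105, 0.1564]
tool_rot: [3.14, -0.078, 0.005]
contact_force: [0.0, -0.8, 0.4]
opening: 0.0767
grip_force: 0.0
```

```bash
python3 - <<'E'
from h import *
from to import to
im,_=ctrl.get_image("side"); np.savez("pics/side5.npz",im=im)
C=np.array([.5657,-.1097]);yaw=-.05
for v in(.36,1.1):
    a=v-2.12+yaw; print("handle",v,C+.09*np.array([np.cos(a),np.sin(a)]),"tool yaw",a)
a=.36-2.12+yaw
for k in(a,a+np.pi):to(*(C+.09*np.array([np.cos(a),np.sin(a)])),.12,k)
c,s=np.cos(yaw),np.sin(yaw)
for z,h in((.07,.03),(.058,.03)):print(((proj("side",[[C[0]+c*p*h-s*q*h,C[1]+s*p*h+c*q*h,z] for p,q in((1,1),(1,-1),(-1,-1),(-1,1))])-[190,190])*6).round(0).tolist())
cv2.imwrite("pics/p5.png",cv2.resize(im[190:290,190:310],None,fx=6,fy=6,interpolation=2)[:,:,::-1])
E
```

```text
handle 0.36 [ 0.54437639 -0.19713743] tool yaw -1.8100000000000003
handle 1.1 [ 0.60891118 -0.18864805] tool yaw -1.07
t 11.9 pos [ 0.5685 -0.1109  0.1592] yaw -0.0498 q [-0.32 -0.01  1.79 -0.    1.34  1.3 ] open 0.0772 F [ 1.1 -0.6  2.1]
shift units [-1.    4.36  1.96] turn [-0.006 -0.009  2.241]
shift in target frame [4.47 0.15 1.96]
t 11.9 pos [ 0.5685 -0.1109  0.1592] yaw -0.0498 q [-0.32 -0.01  1.79 -0.    1.34  1.3 ] open 0.0772 F [ 1.1 -0.6  2.1]
shift units [-1.    4.36  1.96] turn [ 0.009 -0.006 -1.759]
shift in target frame [-4.47 -0.15  1.96]
[[389.0, 212.0], [436.0, 324.0], [277.0, 359.0], [237.0, 243.0]]
[[389.0, 234.0], [436.0, 346.0], [277.0, 381.0], [239.0, 265.0]]
```

View pics/p5.png

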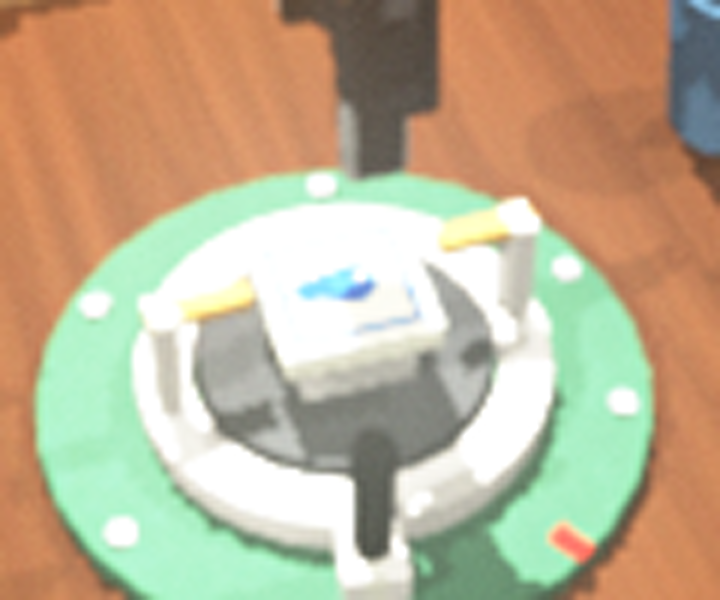

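The tile lies flat on the pad with the fish up. Its corners are at about (252,250), (278,365) and (440,330) with even overhang, and the tabs sit clear on both sides. Now I'll turn the tool above and go to the handle.

Call:
jog_arm:
  plan:
    - [0,0,0,0,0,-0.1,0.4]
    - [0,0,0,0,0,-0.18,0.4]
    - [0,0,0,0,0,-0.18,0.4]
    - [0,0,0,0,0,-0.18,0.4]
    - [0,0,0,0,0,-0.18,0.4]
    - [0,0,0,0,0,-0.18,0.4]
    - [0,0,0,0,0,-0.18,0.4]
    - [0,0,0,0,0,-0.18,0.4]

```text
t: 12.7
tool_pos: [0.566, -0.1102, 0.1532]
tool_rot: [-2.739, -1.539, 0.0]
contact_force: [-0.1, -0.5, -0.8]
opening: 0.0598
grip_force: 0.0
```

Call:
jog_arm:
  plan:
    - [0,0,0,0,0,-0.18,0.4]
    - [0,0,0,0,0,-0.18,0.4]
    - [-0.5,0,0,0,0,-0.04,0.4]
    - [-1,0,0,0,0,0,0.4]
    - [-1,0,0,0,0,0,0.4]
    - [-1,0,0,0,0,0,0.4]
    - [-0.9,0,0,0,0,0,0.4]
    - [0,0,0,0,0,0,0.4]

```text
t: 13.5
tool_pos: [0.5446, -0.1973, 0.1533]
tool_rot: [2.472, 1.938, -0.0]
contact_force: [1.0, 0.5, -0.2]
opening: 0.0598
grip_force: 0.0
```

```bash
python3 to.py .5444 -.1971 .1 1.33
```

```text
t 13.5 pos [ 0.5446 -0.1973  0.1533] yaw 1.3299 q [-0.48  0.    1.79 -0.    1.34 -0.23] open 0.0598 F [ 1.   0.5 -0.2]
shift units [ 0.01 -0.01  2.67] turn [ 0.     0.001 -0.   ]
shift in target frame [ 0.01 -0.01  2.67]
```

Call:
jog_arm:
  plan:
    - [0,0,0.4,0,0,0,0.4]
    - [0,0,0.8,0,0,0,0.4]
    - [0,0,0.9,0,0,0,0.4]
    - [0,0,0.9,0,0,0,0.4]
    - [0,0,0.9,0,0,0,0.4]
    - [0,0,0.9,0,0,0,0.4]
    - [0,0,0.6,0,0,0,0.4]
    - [0,0,0,0,0,0,0.4]

```text
t: 14.3
tool_pos: [0.543, -0.1939, 0.0417]
tool_rot: [-2.465, -1.939, 0.004]
contact_force: [-0.2, 0.2, 0.0]
opening: 0.06
grip_force: 0.0
```

Call:
jog_arm:
  plan:
    - [0,0,0,0,0,0,0]
    - [0,0,0,0,0,0,-0.3]
    - [0,0,0,0,0,0,-0.5]
    - [0,0,0,0,0,0,-1]
    - [0,0,0,0,0,0,-1]
    - [0,0,0,0,0,0,-1]
    - [0,0,0,0,0,0,-1]
  grip_force: 20

```text
t: 15.0
tool_pos: [0.5462, -0.1962, 0.0465]
tool_rot: [2.468, 1.94, 0.002]
contact_force: [2.3, -0.8, 5.1]
opening: 0.0155
grip_force: 20.3
```

```bash
python3 - <<'E'
from h import *
from to import to
to(.5444,-.1971,.044,1.33)
p=ctrl.get_obs()["tool_pos"]; d=p[:2]-[.5657,-.1097]; print("r",np.hypot(*d),"collar",np.arctan2(d[1],d[0])+2.12+.05)
E
```

```text
t 15.0 pos [ 0.5462 -0.1962  0.0465] yaw 1.3322 q [-0.47  0.13  1.86  0.    1.15 -0.23] open 0.0155 F [ 2.3 -0.8  5.1]
shift units [-0.06 -0.08  0.13] turn [0.004 0.001 0.003]
shift in target frame [-0.06 -0.08  0.13]
r 0.0887137676601274 collar 0.37725660077923967
```

Call:
jog_arm:
  plan:
    - [0.008,0.27,0,0,0,-0.076,-1]
    - [0.008,0.27,0,0,0,-0.076,-1]
    - [0.008,0.27,0,0,0,-0.076,-1]
    - [0.008,0.27,0,0,0,-0.076,-1]
    - [0.008,0.27,0,0,0,-0.076,-1]
    - [0.008,0.27,0,0,0,-0.076,-1]
    - [0,0,0,0,0,0,-1]

```text
t: 15.7
tool_pos: [0.5787, -0.1987, 0.0466]
tool_rot: [2.081, 2.348, 0.0]
contact_force: [1.1, -3.0, 4.9]
opening: 0.0157
grip_force: 20.3
```

```bash
cat > col.py <<'E'
from h import *
from to import to
to(.6089,-.1886,.0465,2.07)
p=ctrl.get_obs()["tool_pos"]; d=p[:2]-[.5657,-.1097]; print("r",np.hypot(*d),"collar",np.arctan2(d[1],d[0])+2.12+.05)
E
python3 col.py
```

```text
t 15.7 pos [ 0.5787 -0.1987  0.0466] yaw 1.6911 q [-0.45  0.2   1.78 -0.    1.16 -0.57] open 0.0157 F [ 1.1 -3.   4.9]
shift units [0.32 1.56 0.01] turn [ 0.002  0.004 -0.482]
shift in target frame [-0.28  1.57  0.  ]
r 0.08996457519024882 collar 0.7438429477412098
```

Call:
jog_arm:
  plan:
    - [0.015,0.26,0,0,0,-0.075,-1]
    - [0.015,0.26,0,0,0,-0.075,-1]
    - [0.015,0.26,0,0,0,-0.075,-1]
    - [0.015,0.26,0,0,0,-0.075,-1]
    - [0.015,0.26,0,0,0,-0.075,-1]
    - [0.015,0.26,0,0,0,-0.075,-1]
    - [0,0,0,0,0,0,-1]

```text
t: 16.4
tool_pos: [0.609, -0.1901, 0.0466]
tool_rot: [1.635, 2.674, -0.002]
contact_force: [5.7, -6.7, 2.0]
opening: 0.0155
grip_force: 20.0
```

```bash
python3 col.py
```

```text
t 16.4 pos [ 0.609  -0.1901  0.0466] yaw 2.044 q [-0.42  0.25  1.72 -0.    1.17 -0.89] open 0.0155 F [ 5.7 -6.7  2. ]
shift units [0.07 0.03 0.  ] turn [ 0.003  0.009 -0.033]
shift in target frame [0.07 0.03 0.01]
r 0.09127381534131976 collar 1.0933481246656307
```

Call:
jog_arm:
  plan:
    - [0,0,0,0,0,0,-0.4]
    - [0,0,0,0,0,0,0]
    - [0,0,0,0,0,0,0.3]
    - [0,0,0,0,0,0,0.3]
    - [0,0,0,0,0,0,0.3]

```text
t: 16.9
tool_pos: [0.6063, -0.1874, 0.0447]
tool_rot: [-1.638, -2.679, 0.0]
contact_force: [0.3, -0.0, 0.9]
opening: 0.0556
grip_force: 0.0
```

Call:
jog_arm:
  plan:
    - [0,0,-0.4,0,0,0,0.3]
    - [0,0,-0.9,0,0,0,0.3]
    - [0,0,-1,0,0,0,0.3]
    - [0,0,-1,0,0,0,0.3]
    - [0,0,-1,0,0,0,0.3]
    - [0,0,-1,0,0,0,0.3]
    - [0,0,-1,0,0,0,0.3]
    - [0,0,-0.5,0,0,0,0.3]

```text
t: 17.7
tool_pos: [0.608, -0.1882, 0.1856]
tool_rot: [1.636, 2.675, 0.001]
contact_force: [-0.0, -0.2, 0.4]
opening: 0.0554
grip_force: 0.0
```

```bash
python3 to.py .40 -.42 .17 2.044
```

```text
t 17.7 pos [ 0.608  -0.1882  0.1856] yaw 2.044 q [-0.42  0.11  1.63  0.    1.4  -0.89] open 0.0554 F [-0.  -0.2  0.4]
shift units [ -5.57 -14.54   0.75] turn [ 0.005  0.006 -0.   ]
shift in target frame [ -5.58 -14.54   0.78]
```

Call:
jog_arm:
  plan:
    - [-0.4,-1,0,0,0,0,0.3]
    - [-0.4,-1,0,0,0,0,0.3]
    - [-0.4,-1,0,0,0,0,0.3]
    - [-0.4,-1,0,0,0,0,0.3]
    - [-0.4,-1,0,0,0,0,0.3]
    - [-0.4,-1,0,0,0,0,0.3]
    - [-0.4,-1,0,0,0,0,0.3]
    - [-0.4,-1,0,0,0,0,0.3]

```text
t: 18.5
tool_pos: [0.4928, -0.3181, 0.1818]
tool_rot: [1.639, 2.68, -0.0]
contact_force: [0.2, -0.4, -0.6]
opening: 0.0556
grip_force: 0.0
```

Call:
jog_arm:
  plan:
    - [-0.4,-1,0,0,0,0,0.3]
    - [-0.4,-1,0,0,0,0,0.3]
    - [-0.4,-1,0,0,0,0,0.3]
    - [-0.4,-1,0,0,0,0,0.3]
    - [-0.4,-1,0,0,0,0,0.3]
    - [-0.4,-1,0,0,0,0,0.3]
    - [-0.2,-0.5,0,0,0,0,0.3]
    - [0,0,0,0,0,0,0.3]

```text
t: 19.3
tool_pos: [0.4008, -0.4238, 0.1815]
tool_rot: [1.641, 2.678, -0.0]
contact_force: [0.4, 0.3, 0.5]
opening: 0.0556
grip_force: 0.0
```

```bash
python3 - <<'E'
from h import *
t,_=ctrl.get_image("top"); s,_=ctrl.get_image("side"); np.savez("pics/end.npz",t=t,s=s)
f=lambda i:cv2.resize(i,None,fx=4,fy=4,interpolation=2)
a=f(t[150:260,245:345]);b=f(s[210:310,195:295]); h=min(len(a),len(b))
cv2.imwrite("pics/p6.png",np.hstack([a[:400],b[:400]])[:,:,::-1])
y=mask(t,(20,140,120),(32,255,255),(240,150,350,260)); n,l,st,c=cv2.connectedComponentsWithStats(y)
P=[cast("top",c[i],.079)[0,:2] for i in range(1,n) if st[i,4]>8];d=P[0]-P[1];print(np.round(P,4),"collar",np.arctan2(d[1],d[0])+.315+.05)
E
```

```text
[[ 0.6049 -0.0779]
 [ 0.5275 -0.1416]] collar 1.0530452484506088
```

View pics/p6.png

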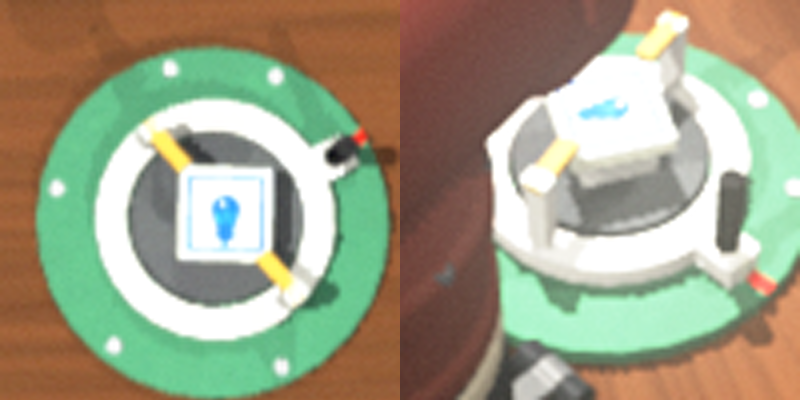

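The final view shows the tile fish-up and square at about (226,213) in the top crop, with the tabs over opposite corners. The lug points roughly at the red line at (362,135). I'll check the collar angle numerically against the red line.

```bash
python3 - <<'E'
from h import *
e=np.load("pics/end.npz"); T0=np.load("pics/top0.npz")["im"]; C=np.array([.5657,-.1097])
up=lambda i:cv2.resize(i,None,fx=4,fy=4,interpolation=cv2.INTER_CUBIC); f=lambda p:(np.asarray(p,float)-1.5)/4
def ang(p): d=p-C; return np.arctan2(d[1],d[0]),np.hypot(*d)
for nm,im in(("before",T0),("after",e["t"])):
    b=up(im)
    m=mask(b,(20,120,120),(32,255,255),(960,600,1400,1040)); q=cast("top",f(np.argwhere(m)[:,::-1]),.079)[:,:2]
    r=np.hypot(*(q-C).T); q=q[(r<.085)]; w,v=np.linalg.eigh(np.cov(q.T)); d=v[:,1]*np.sign(v[0,1])
    print(nm,"tab dir",np.arctan2(d[1],d[0]).round(3),"collar(yaw-.055)",(np.arctan2(d[1],d[0])+.315+.055).round(3),"mid",q.mean(0))
    k=mask(b,(0,0,0),(180,255,60),(1270,720,1370,880)); c=big(k); M=cv2.moments(c); P=cast("top",f((M["m10"]/M["m00"],M["m01"]/M["m00"])),.075)[0,:2]
    print("  handle dark",P,np.array(ang(P)).round(3),"collar",round(ang(P)[0]+2.12+.055,3),M["m00"])
    rm=mask(b,(0,150,120),(6,255,255),(1280,680,1400,800))|mask(b,(174,150,120),(180,255,255),(1280,680,1400,800))
    P=cast("top",f(np.argwhere(rm)[:,::-1].mean(0)),.012)[0,:2];print("  red",np.array(ang(P)).round(3),rm.sum()//255)
t=up(e["t"]);wt=mask(t,(0,0,150),(130,90,255),(1140,740,1320,880))
R_=rect;c=big(wt);P=cast("top",f(c.reshape(-1,2)),.07)[:,:2].astype(np.float32)*1000;print("tile",cv2.minAreaRect(P))
# side: lug beside the red line
s=up(e["s"]); rs=mask(s,(0,150,120),(6,255,255),(1100,1050,1180,1180))|mask(s,(174,150,120),(180,255,255),(1100,1050,1180,1180))
P=cast("side",f(np.argwhere(rs)[:,::-1].mean(0)),.012)[0,:2];print("red side",P,ang(P),rs.sum()//255)
k=mask(s,(0,0,0),(180,255,70),(1090,990,1160,1110)); ys,xs=np.nonzero(k);b=ys.max()
print("bar top/bottom px",xs[ys<ys.min()+16].mean(),ys.min(),xs[ys>b-16].mean(),b)
for px,z in(((xs[ys<ys.min()+16].mean(),ys.min()+8),.083),((xs[ys>b-16].mean(),b-8),.031)):
    P=cast("side",f(px),z)[0,:2];print(" bar side",P,np.array(ang(P)).round(3))
E
```

```text
before tab dir 0.018 collar(yaw-.055) 0.388 mid [ 0.56345276 -0.10843296]
  handle dark [ 0.54333855 -0.19091696] [-1.839  0.084] collar 0.336 137.5
  red [-1.076  0.114] 222
after tab dir 0.687 collar(yaw-.055) 1.057 mid [ 0.56872359 -0.10740073]
  handle dark [ 0.60069059 -0.1847464 ] [-1.135  0.083] collar 1.04 169.5
  red [-1.079  0.117] 145
tile ((560.813720703125, -110.57432556152344), (65.51129150390625, 74.61752319335938), 86.40294647216797)
red side [ 0.62041994 -0.20414452] (np.float64(-1.0456712923302562), np.float64(0.10915145190707998)) 50Traceback (most recent call last):
  File "<stdin>", line 19, in <module>
    return umr_maximum(a, axis, None, out, keepdims, initial, where)
ValueError: zero-size array to reduction operation maximum which has no identity
```

```bash
python3 - <<'E'
from h import *
e=np.load("pics/end.npz"); T0=np.load("pics/top0.npz")["im"];S0=np.load("pics/side0.npz")["im"]; C=np.array([.5657,-.1097])
def lug(cam_,im,a0):
    # sample polar grid on the plane z=.029, print edges of the bright/grey lug against green flange
    for r in (.088,.094,.098,.102):
        th=np.arange(a0-.35,a0+.35,.01); P=np.c_[C[0]+r*np.cos(th),C[1]+r*np.sin(th),np.full(len(th),.029)]
        uv=proj(cam_,P).astype(np.float32); px=cv2.remap(im,uv[:,:1],uv[:,1:],cv2.INTER_LINEAR)[:,0].astype(int)
        sat=px.max(1)-px.min(1); br=px.min(1); g=(sat<55)
        i=np.flatnonzero(g)
        if len(i): print(cam_,r,"not-green from",th[i[0]].round(3),"to",th[i[-1]].round(3),"mid",(th[i[0]]/2+th[i[-1]]/2).round(3),"".join("#" if x>150 else("+" if x>90 else ".") if k else " " for x,k in zip(br,g)))
print("before");lug("top",T0,-1.79);lug("side",S0,-1.79)
print("after, red at about -1.077");lug("top",e["t"],-1.08);lug("side",e["s"],-1.08)
E
```

```text
before
top 0.088 not-green from -1.95 to -1.63 mid -1.79                    ###########++..........++########                   
top 0.094 not-green from -1.94 to -1.64 mid -1.79                     +#########++...............++++                    
top 0.098 not-green from -1.93 to -1.64 mid -1.785                      ############++................                    
top 0.102 not-green from -1.92 to -1.65 mid -1.785                       #############+++............                     
side 0.088 not-green from -2.14 to -1.44 mid -1.79 +++++++++++++++++++++############++.........++##########+++++++++++++++
side 0.094 not-green from -2.0 to -1.44 mid -1.72 ####          +++++++++###############################+++++++++++++++++
side 0.098 not-green from -1.9 to -1.62 mid -1.76 #######################################################################
side 0.102 not-green from -1.9 to -1.63 mid -1.765 #######################################################################
after, red at about -1.077
top 0.088 not-green from -1.28 to -0.96 mid -1.12                +##########++........
[... 187 characters left out ...]
to -0.98 mid -1.12                  +++####+++.............++###+                        
top 0.102 not-green from -1.25 to -0.99 mid -1.12                   ++++###+++............+++++                         
side 0.088 not-green from -1.43 to -0.75 mid -1.09 ++++++++++#####################+++...++++++++++++++++++++++++++++++++ 
side 0.094 not-green from -1.43 to -0.92 mid -1.175 ++++++++++++#####################+++++++++############################
side 0.098 not-green from -1.32 to -0.93 mid -1.125 ########## +##########################################################
side 0.102 not-green from -1.31 to -0.93 mid -1.12 ########### +#########################################################
```

The lug and the tabs agree: the collar is about 0.04 rad short of the red line (lug at -1.12, line at -1.077). I have time to grip again and nudge it about 4 mm.

Call:
jog_arm:
  plan:
    - [0.4,1,0,0,0,0,0.3]
    - [0.4,1,0,0,0,0,0.3]
    - [0.4,1,0,0,0,0,0.3]
    - [0.4,1,0,0,0,0,0.3]
    - [0.4,1,0,0,0,0,0.3]
    - [0.4,1,0,0,0,0,0.3]
    - [0.4,1,0,0,0,0,0.3]
    - [0.4,1,0,0,0,0,0.3]

```text
t: 20.2
tool_pos: [0.5157, -0.2912, 0.1812]
tool_rot: [-1.637, -2.681, -0.001]
contact_force: [-0.2, 1.0, -0.0]
opening: 0.0555
grip_force: 0.0
```

Call:
jog_arm:
  plan:
    - [0.4,1,0,0,0,0,0.3]
    - [0.4,1,0,0,0,0,0.3]
    - [0.4,1,0,0,0,0,0.3]
    - [0.4,1,0,0,0,0,0.3]
    - [0.4,1,0,0,0,0,0.3]
    - [0.3,0.9,0,0,0,0,0.3]
    - [0,0,0,0,0,0,0.3]
    - [0,0,0,0,0,0,0.3]

```text
t: 21.0
tool_pos: [0.5989, -0.1979, 0.181]
tool_rot: [-1.637, -2.681, 0.001]
contact_force: [-0.0, -0.8, -0.9]
opening: 0.0553
grip_force: 0.0
```

```bash
python3 to.py .607 -.190 .046 2.03
```

```text
t 21.0 pos [ 0.5989 -0.1979  0.181 ] yaw 2.0453 q [-0.44  0.1   1.65 -0.    1.39 -0.91] open 0.0553 F [-0.  -0.8 -0.9]
shift units [0.16 0.54 6.75] turn [-0.001 -0.     0.019]
shift in target frame [0.17 0.54 6.75]
```

Call:
jog_arm:
  plan:
    - [0.16,0.54,0.3,0,0,0,0.3]
    - [0,0,0.9,0,0,0,0.3]
    - [0,0,1,0,0,0,0.3]
    - [0,0,1,0,0,0,0.3]
    - [0,0,1,0,0,0,0.3]
    - [0,0,1,0,0,0,0.3]
    - [0,0,0.9,0,0,0,0.3]
    - [0,0,0.6,0,0,0,0.3]

```text
t: 21.8
tool_pos: [0.6053, -0.1903, 0.044]
tool_rot: [-1.638, -2.677, 0.001]
contact_force: [0.3, -0.8, -0.4]
opening: 0.0556
grip_force: 0.0
```

Call:
jog_arm:
  plan:
    - [0,0,0,0,0,0,0]
    - [0,0,0,0,0,0,-0.3]
    - [0,0,0,0,0,0,-0.5]
    - [0,0,0,0,0,0,-1]
    - [0,0,0,0,0,0,-1]
    - [0,0,0,0,0,0,-1]

```text
t: 22.4
tool_pos: [0.608, -0.1911, 0.0487]
tool_rot: [1.637, 2.678, 0.001]
contact_force: [1.1, 0.8, 4.1]
opening: 0.0155
grip_force: 20.3
```

```bash
python3 col.py
```

```text
t 22.4 pos [ 0.608  -0.1911  0.0487] yaw 2.044 q [-0.42  0.25  1.71  0.    1.17 -0.89] open 0.0155 F [1.1 0.8 4.1]
shift units [0.09 0.1  0.11] turn [ 0.002  0.003 -0.033]
shift in target frame [0.09 0.1  0.11]
r 0.09176071003168497 collar 1.0787869824821015
```

Call:
jog_arm:
  plan:
    - [0,0.07,0,0,0,-0.018,-1]
    - [0,0.07,0,0,0,-0.018,-1]
    - [0,0.07,0,0,0,-0.018,-1]
    - [0,0,0,0,0,0,-1]
    - [0,0,0,0,0,0,-1]

```text
t: 22.9
tool_pos: [0.6116, -0.1893, 0.0487]
tool_rot: [1.58, 2.712, -0.0]
contact_force: [-0.2, -0.8, 5.5]
opening: 0.0153
grip_force: 20.6
```

```bash
python3 col.py
```

```text
t 22.9 pos [ 0.6116 -0.1893  0.0487] yaw 2.0868 q [-0.42  0.26  1.71 -0.    1.17 -0.93] open 0.0153 F [-0.2 -0.8  5.5]
shift units [ 0.1  -0.1   0.11] turn [0.002 0.003 0.021]
shift in target frame [ 0.1  -0.1   0.11]
r 0.09192412729769175 collar 1.1223622860645293
```

Call:
jog_arm:
  plan:
    - [0,0,0,0,0,0,-0.4]
    - [0,0,0,0,0,0,0]
    - [0,0,0,0,0,0,0.3]
    - [0,0,0,0,0,0,0.3]
    - [0,0,0,0,0,0,0.3]

```text
t: 23.4
tool_pos: [0.6103, -0.1886, 0.0467]
tool_rot: [-1.581, -2.714, 0.0]
contact_force: [0.7, -0.4, -0.8]
opening: 0.0552
grip_force: 0.0
```

Call:
jog_arm:
  plan:
    - [0,0,-0.4,0,0,0,0.3]
    - [0,0,-0.9,0,0,0,0.3]
    - [0,0,-1,0,0,0,0.3]
    - [0,0,-1,0,0,0,0.3]
    - [0,0,-1,0,0,0,0.3]
    - [0,0,-1,0,0,0,0.3]
    - [0,0,-1,0,0,0,0.3]
    - [0,0,-0.5,0,0,0,0.3]

```text
t: 24.2
tool_pos: [0.612, -0.1893, 0.1876]
tool_rot: [1.579, 2.709, 0.001]
contact_force: [-0.2, -0.7, 0.7]
opening: 0.0552
grip_force: 0.0
```

Call:
jog_arm:
  plan:
    - [-0.4,-1,0,0,0,0,0.3]
    - [-0.4,-1,0,0,0,0,0.3]
    - [-0.4,-1,0,0,0,0,0.3]
    - [-0.4,-1,0,0,0,0,0.3]
    - [-0.4,-1,0,0,0,0,0.3]
    - [-0.4,-1,0,0,0,0,0.3]
    - [-0.4,-1,0,0,0,0,0.3]
    - [-0.4,-1,0,0,0,0,0.3]

```text
t: 25.0
tool_pos: [0.5023, -0.3239, 0.1838]
tool_rot: [1.581, 2.714, -0.0]
contact_force: [0.1, -0.5, 0.8]
opening: 0.0559
grip_force: 0.0
```

Call:
jog_arm:
  plan:
    - [-0.4,-1,0,0,0,0,0.3]
    - [-0.4,-1,0,0,0,0,0.3]
    - [-0.4,-1,0,0,0,0,0.3]
    - [-0.4,-1,0,0,0,0,0.3]
    - [-0.4,-1,0,0,0,0,0.3]
    - [-0.4,-1,0,0,0,0,0.3]
    - [-0.2,-0.5,0,0,0,0,0.3]
    - [0,0,0,0,0,0,0.3]

```text
t: 25.8
tool_pos: [0.4149, -0.4334, 0.1835]
tool_rot: [1.584, 2.713, -0.0]
contact_force: [0.8, 0.1, 0.1]
opening: 0.0555
grip_force: 0.0
```

```bash
python3 - <<'E'
from h import *
t,_=ctrl.get_image("top"); C=np.array([.5657,-.1097])
for r in (.088,.094,.098,.102):
    th=np.arange(-1.43,-.73,.005); uv=proj("top",np.c_[C[0]+r*np.cos(th),C[1]+r*np.sin(th),np.full(len(th),.029)]).astype(np.float32)
    px=cv2.remap(t,uv[:,:1],uv[:,1:],cv2.INTER_LINEAR)[:,0].astype(int); i=np.flatnonzero(px.max(1)-px.min(1)<55); print(r,(th[i[0]]+th[i[-1]])/2,th[i[-1]]-th[i[0]])
b=cv2.resize(t,None,fx=4,fy=4,interpolation=cv2.INTER_CUBIC); f=lambda p:(np.asarray(p,float)-1.5)/4
m=mask(b,(20,120,120),(32,255,255),(960,600,1400,1040)); q=cast("top",f(np.argwhere(m)[:,::-1]),.079)[:,:2]
w,v=np.linalg.eigh(np.cov(q.T)); d=v[:,1]*np.sign(v[0,1]); print("tab dir",np.arctan2(d[1],d[0]),"want .727")
# tile: edges by white/blue mask, limited to the tile's disc
uv=proj("top",[[*C,.07]])[0]*4; y,x=np.mgrid[:b.shape[0],:b.shape[1]]; hs=cv2.cvtColor(b,cv2.COLOR_RGB2HSV)
w=((b.min(2)>150)|((hs[...,0]>90)&(hs[...,0]<130)&(hs[...,2]>150)))&(np.hypot(x-uv[0],y-uv[1])<75)
c=big(w.astype(np.uint8)*255).reshape(-1,2); P=cast("top",f(c),.07)[:,:2].astype(np.float32)*1000; print("tile",cv2.minAreaRect(P))
print(ctrl.get_obs()["t"])
E
```

```text
0.088 -1.097500000000007 0.33499999999999286
0.094 -1.0900000000000072 0.3099999999999934
0.098 -1.0900000000000072 0.2899999999999938
0.102 -1.095000000000007 0.26999999999999424
tab dir 0.7159676237115351 want .727
tile ((564.9444580078125, -111.20040893554688), (63.686031341552734, 65.61396026611328), 86.09759521484375)
25.85
```

```bash
python3 -c "
from station import ctrl
print(ctrl.finish_job())"
```

```text
the job is handed in; nothing more can be done
None
```

I laid the fish tile face up on the cork pad (about 1.5 mm off centre, within 1° of square), turned the collar to within about 0.015 rad of the red line with the tabs over opposite tile corners, and handed in at about 26 s; the job returned no verdict.

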